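# Find the roasting drum's heavy side and hold it down

## Task

A hidden weight has ended up somewhere on one side of the closed roasting drum. Take the crank handle and crank the drum right round, at least one whole turn in one direction, feeling where it pulls, then bring its heavy side straight down and keep it still there, finishing with the handle still gripped, so that the counterweight can be clamped on the top. Leave the other things on the table where they are.

Things in the scene. Friction and masses are not known exactly. Their poses are not given: they have to be found in the camera images.
- roaster: Fixed stand of a hand-cranked roasting drum. Origin on the table under the crank arm. x axis: along the level shaft, from the crank into the machine, roughly away from the robot (yaw within 0.35 rad); z up. Handle on the -x side. Base plate 300 x 200 x 12 mm, x = 20 to 320 mm; front post 50 mm wide, 202 mm high, bearing face at x = 33 mm; drum 164 mm across, 200 mm long, x = 70 to 270 mm.
- shaft (a point): Centre of the crank hub on the shaft line, 180 mm above the stand's origin: the centre of the handle's circle. Hub 48 mm across, ends 8 mm in front of this point; crank arm 22 mm wide. The closed drum holds a hidden iron weight of 0.6 to 0.77 kg, fixed 58 mm from the shaft line at an unknown angle to the crank, different every time. Drum, crank and handle are otherwise balanced.
- drum (a joint): Angle q of drum with crank (one piece), rad. 0: handle (and filling hatch) straight above the shaft. Positive is clockwise seen by one facing the crank (looking along the stand's +x): in the stand's frame the handle is at y = -70 sin q, z = 180 + 70 cos q mm. Turns two turns either way; starts within 0.4 of 0. Bearing drag 0.45 N m both ways exceeds the weight's pull: it stays where left.
- grip: Wooden crank handle: round sleeve 28 mm in diameter, parallel to the shaft, spinning freely on its pin, so it can be gripped from above and carried round the whole circle with the gripper upright. Origin at its root on the crank arm, 70 mm from the shaft; the sleeve runs from 10 to 105 mm from there along the stand's -x. Its axis is at lowest 110 mm above the table.
- grip_mid (a point): Grip point on the handle's axis, 66 mm from the crank arm, so that the gripper's body clears hub and post. Cranking takes 0 to 13 N here along the circle: drag (6.4 N) plus or minus the weight (up to 4.8 to 6.3 N): most where the heavy side is lifted past shaft level, least where it sinks past it, just the drag where it is straight down or up. At a standstill drag may push either way.
- basin: Bystander, not to be disturbed: white enamel basin, upside down, 195 mm across, 70 mm high. Origin at its underside.
- mould: Bystander, not to be disturbed: wooden cake mould with four compartments, 110 x 160 x 35 mm. Origin at its underside.
- jar: Bystander, not to be disturbed: amber glass jar, 66 mm across, 100 mm high, red cap. Origin at its underside.
- mug: Bystander, not to be disturbed: white enamel mug, 80 mm across, 85 mm high. Origin at its underside.
- brush: Bystander, not to be disturbed: small brush lying flat. Origin at its underside.
- spatula: Bystander, not to be disturbed: spatula lying flat. Origin at its underside.
- pot_lid_weight: Bystander, not to be disturbed: dark steel weight, 60 mm across, 30 mm high. Origin at its underside.

How it is judged:
By the outcome, as a careful person would: the job done as asked, in the order asked, and still so for the second after the job is handed in, while the arm keeps its last pose, push and grip.
It also fails if it takes over 64 s, if anything falls off the work surface, if the arm or the gripper's body presses on something with over 40 N, if the wrist force passes 120 N, or if a joint passes its speed limit or range.

## Robot

A 7-joint arm with a two-finger parallel gripper is mounted at the origin on the work surface. World frame = base frame: x ahead of the robot, y to its left, z up, the work surface at z = 0. Lengths are in m, angles in rad, forces in N, time in s.
With the tool pointing down it reaches from about 0.425 to 0.875 m from the base axis. Payload 8.4 kg.
Tool frame: the origin (TCP) lies at the very end of the fingers, on their centre line; the grasp point (between the pads) lies robot.grasp_offset behind it (robot.grasp_offset is the distance from the TCP to the grasp point, in m); z points along the fingers, y is the direction in which the jaws open and shut (so a half turn about z gives the same grasp; the last joint's range is limited). The gripper opens to 87 mm and grips with 3 to 60 N. Pads are 19 mm wide; open, the fingers measure 117 mm over their backs; the gripper's body (75 mm by 190 mm) begins 51 mm behind the grasp point.
Start: joints at [1.014, 0.333, 0.04, 1.465, -0.013, 1.343, -0.059], TCP at [0.287, -0.583, 0.223] pointing down, gripper open.
Joint ranges: [-2.58, 2.58], [-0.38, 2.09], [-1.3, 1.39], [0.25, 2.4], [-1.5, 4.64], [0.08, 2.09], [-2.65, 2.65]. Speed limits (rad/s): [2.22, 2.22, 2.79, 2.79, 3.14, 3.14, 3.14].

## Interface

Orientations are given as a unit quaternion [w, x, y, z].
In Python, from cell import robot gives the robot as it stands.
- The arm moves only by the shell command python3 -m handwheel 'ROWS' [OPENING] [FORCE]. ROWS is JSON, a list of rows, each a list of 4 numbers: the shift along the tool's x, y, z in units of 25 mm (1.0 is 25 mm), then the turn about the tool's z in units of 5 degrees (1.0 is 5 degrees). A call has 1 to 5 rows; each row shifts and turns the pose as measured when the row begins, along the tool's axes as they then stand; what a row does not reach is not made up. A row lasts 1/10 s, in which the tool goes at most 50 mm and 8.59 degrees, less where a joint would pass 70% of its speed; a pose out of reach is approached as far as the arm can. A call is refused whole if a number of a shift passes 1 or a number of a turn 1, either way. A call with a gripper value outside its range is refused whole. OPENING is the closure in counts, from 0 (fully open) to 255 (shut), set as the call begins (- or left out, the last holds). The fingers move at their own pace and stop on an object; FORCE is the grip in N (left out, the last holds). Time passes only in rows, so rows that do not move let the fingers close. It gives the time, the measured TCP pose, the force and the opening at its end, in the units of the state.
- robot.state(): the state, without advancing time (a new reading comes with each control period).
- robot.get_image(name): name is "scene" or "side" or "wrist"; returns the picture (420x560x3 uint8, blue, green, red); there is no depth.
- robot.get_calibration(name): a dict with "fovy" (degrees; the focal length in pixels is half the picture's height over the tangent of half this angle, whatever the lens; pixels are square), "cx", "cy" (the principal point, pixels), "eye" and "attitude" of the camera in the world. Camera axes: x right, y down, z forward; pixel columns grow to the right and rows downward; lengths in m; the calibration is good to about 2 mm. A picture is of the moment at which its call begins: read the wrist's pose just before it. get_calibration takes no time and is no camera call; for the wrist camera it gives the pose at the moment of the call.
- robot.finish_job(): hands the job in, once; it reports no verdict.
The state is a dict: "t": time; "qpos": joint angles; "joint_vel": joint speeds; "joint_torque": joint torques, N m; "ee_pos": TCP position; "orientation": TCP orientation; "ft_force": force on the tool from outside, world axes, zero at the start; "moment": the same for the moment, N m; "finger_gap": finger opening in m.
Only numpy, scipy, OpenCV 4.12 (cv2) and the standard library are available. Lean on these libraries where they do the work, as an engineer would, in place of code of your own. Each camera call takes 0.05 s, during which the arm holds its last target. There are 200 camera calls.

## Working session

There is one attempt and no reset: what is moved stays moved. The work goes in short steps, Python scripts to look and compute and a shell command to move; the robot and the scene stay as the last step left them, time stands still between calls to the robot, and variables do not carry over. Pictures are saved under pics/ and viewed, about 8 in all and at most 12, crops included, and the job is handed in when it is done.

```bash
ls; mkdir -p pics
python3 - <<'E'
from cell import robot
import cv2,numpy as np
s=robot.state();print({k:np.round(v,3).tolist() for k,v in s.items()},robot.grasp_offset)
for n in("scene","side"):
    print(robot.get_calibration(n)); cv2.imwrite(f"pics/{n}0.png",robot.get_image(n))
E
```

```text
pics
{'t': 0.0, 'qpos': [1.014, 0.334, 0.04, 1.466, -0.013, 1.343, -0.058], 'joint_vel': [-0.001, 0.0, -0.001, 0.0, -0.001, 0.0, -0.001], 'joint_torque': [0.001, -65.636, 1.336, -40.379, -0.06, 0.045, 0.0], 'ee_pos': [0.287, -0.583, 0.222], 'orientation': [-0.001, 0.974, 0.227, -0.0], 'ft_force': [0.619, -0.217, 1.544], 'moment': [-0.046, -0.013, 0.015], 'finger_gap': 0.087} 0.0187
{'fovy': 43.67570604054529, 'cx': 277.24428838341544, 'cy': 202.38855209920666, 'eye': array([ 1.64362825, -0.22782488,  1.15623631]), 'attitude': array([-0.32153078,  0.70360714,  0.57400102, -0.26847305])}
{'fovy': 53.3993534107196, 'cx': 279.61211227442595, 'cy': 212.07429159189107, 'eye': array([0.24804053, 0.89740181, 1.01837056]), 'attitude': array([ 0.05541022, -0.1150549 ,  0.90533421, -0.40504574])}
```

```bash
python3 -c "
import cv2,numpy as np
a=cv2.imread('pics/scene0.png');b=cv2.imread('pics/side0.png');cv2.imwrite('pics/both0.png',cv2.resize(np.hstack([a,b]),(800,300)))"
```

```text
(no output)
```

View pics/scene0.png

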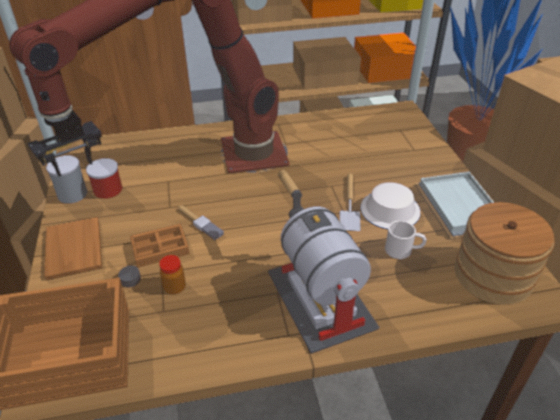

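View pics/side0.png

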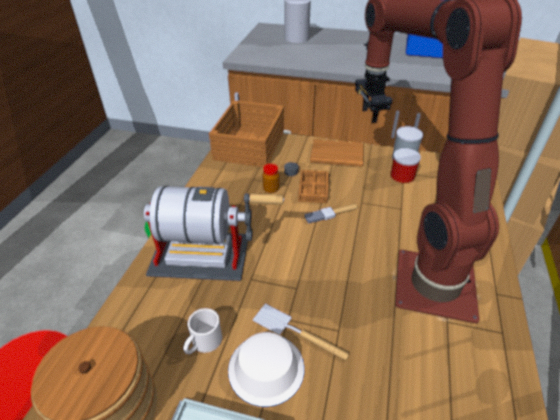

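The scene view shows the drum near (325,255), its handle from about (283,172) to (297,195) and the base plate around (320,300). The side view shows the drum at (190,215) and the handle from (250,199) to (283,199). Next I'll enlarge both.

```bash
cat > h.py <<'E'
import numpy as np,cv2
from scipy.spatial.transform import Rotation as R
from cell import robot
def cam(n):
    c=robot.get_calibration(n);q=c['attitude'];return dict(R=R.from_quat([q[1],q[2],q[3],q[0]]).as_matrix(),e=np.array(c['eye']),f=210/np.tan(np.radians(c['fovy']/2)),cx=c['cx'],cy=c['cy'])
def ray(c,u,v):
    d=c['R']@np.array([(u-c['cx'])/c['f'],(v-c['cy'])/c['f'],1]);return d/np.linalg.norm(d)
def onz(c,u,v,z):
    d=ray(c,u,v);return c['e']+d*(z-c['e'][2])/d[2]
def tri(c1,p1,c2,p2):
    a,b=ray(c1,*p1),ray(c2,*p2);t=np.linalg.lstsq(np.c_[a,-b],c2['e']-c1['e'],rcond=None)[0]
    x,y=c1['e']+a*t[0],c2['e']+b*t[1];return (x+y)/2,np.linalg.norm(x-y)
def proj(c,P):
    p=c['R'].T@(np.asarray(P)-c['e']);return np.array([c['cx']+c['f']*p[0]/p[2],c['cy']+c['f']*p[1]/p[2]])
E
python3 - <<'E'
import cv2,numpy as np
a=cv2.imread('pics/scene0.png')[165:355,255:385];b=cv2.imread('pics/side0.png')[175:285,140:300]
a=cv2.resize(a,None,fx=3,fy=3,interpolation=cv2.INTER_CUBIC);b=cv2.resize(b,None,fx=2.5,fy=2.5,interpolation=cv2.INTER_CUBIC)
o=np.zeros((570,800,3),np.uint8);o[:,:390]=a;o[:275,400:]=b;cv2.imwrite('pics/crop0.png',o)
E
```

```text
(no output)
```

View pics/crop0.png

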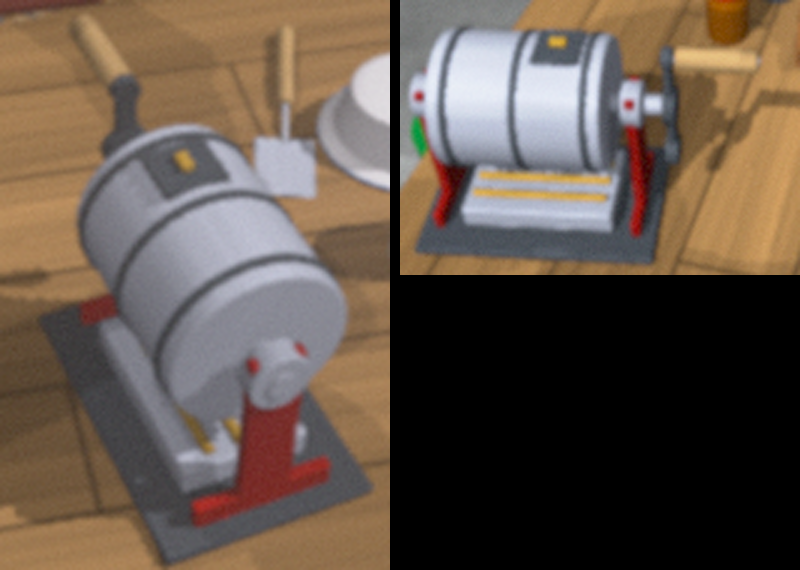

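Run:
```python
from h import *
s,d=cam('scene'),cam('side')
for n,a,b in(('tip',(282.3,173),(283.2,199)),('root',(295.7,191.7),(250.8,197.8))):
    P,e=tri(s,a,d,b);print(n,P.round(3),round(e,4))
# bearing cap? base corners
for n,c,p in(('sA near-left?',s,(269,271)),('sB',s,(311,351)),('sC',s,(378.3,327)),('dA',d,(146.8,274.5)),('dB',d,(242,279))):
    print(n,onz(c,*p,0.012).round(3))
```

```text
tip [0.476 0.012 0.251] 0.0036
root [0.567 0.03  0.252] 0.0034
sA near-left? [ 0.624 -0.058  0.012]
sB [ 0.911 -0.004  0.012]
sC [0.876 0.187 0.012]
dA [0.867 0.192 0.012]
dB [0.574 0.135 0.012]
```

Plate corners and handle agree: yaw ≈ 0.19, origin ≈ (0.578, 0.034), grip_mid ≈ (0.513, 0.022, 0.25). I'll lift and turn first, then travel.

```bash
python3 -m handwheel '[[0,0,-1,1],[0,0,-1,1],[0,0,-1,1],[0,0,-1,0],[0,0,0,0]]' 0 40
cat > go.py <<'E'
import sys
from h import *
s=robot.state();q=s['orientation'];M=R.from_quat([q[1],q[2],q[3],q[0]])
t=np.array([float(x) for x in sys.argv[1:4]])
print('t',s['t'],'pos',np.round(s['ee_pos'],4),'yaw',np.arctan2(*M.as_matrix()[[1,0],0]).round(4),'zax',M.as_matrix()[:,2].round(3),'rows',(M.inv().apply(t-s['ee_pos'])/0.025).round(2),'F',np.round(s['ft_force'],2))
E
python3 go.py 0.513 0.022 0.31
```

```text
t: 0.6
ee_pos: [0.2863, -0.5814, 0.3214]
orientation: [-0.004, 0.996, 0.092, -0.002]
ft_force: [0.1, -0.2, 0.2]
finger_gap: 0.0869
t 0.6 pos [ 0.2863 -0.5814  0.3214] yaw 0.185 zax [-0.005  0.008 -1.   ] rows [ 13.35 -22.05   0.6 ] F [ 0.15 -0.17  0.17]
```

```bash
for i in 1; do
python3 -m handwheel '[[0.6,-1,0,0],[0.6,-1,0,0],[0.6,-1,0,0],[0.6,-1,0,0],[0.6,-1,0,0]]' >/dev/null
python3 -m handwheel '[[0.6,-1,0,0],[0.6,-1,0,0],[0.6,-1,0,0],[0.6,-1,0,0],[0.6,-1,0,0]]' >/dev/null
python3 -m handwheel '[[0.6,-1,0,0],[0.6,-1,0,0],[0.6,-1,0,0],[0.6,-1,0,0],[0.6,-1,0,0]]'
python3 -m handwheel '[[0.6,-1,0,0],[0.6,-1,0,0],[0.6,-1,0,0],[0,0,0,0]]'
done; python3 go.py 0.513 0.022 0.31
```

```text
t: 2.1
ee_pos: [0.4374, -0.1563, 0.3099]
orientation: [-0.009, 0.996, 0.09, -0.009]
ft_force: [0.1, 0.4, 0.2]
finger_gap: 0.0872
t: 2.5
ee_pos: [0.4684, -0.0664, 0.3073]
orientation: [-0.01, 0.996, 0.093, -0.011]
ft_force: [-0.0, 1.3, 0.4]
finger_gap: 0.0869
t 2.5 pos [ 0.4684 -0.0664  0.3073] yaw 0.1874 zax [-0.024  0.019 -1.   ] rows [ 2.41 -3.14 -0.09] F [-0.04  1.29  0.45]
```

```bash
python3 -m handwheel '[[0.6,-0.8,0,0],[0.6,-0.8,-0.1,0],[0.6,-0.8,0,0],[0.6,-0.8,-0.1,0],[0,0,0,0]]'; python3 go.py 0.513 0.022 0.31
python3 - <<'E'
from h import *
c=cam('wrist');im=robot.get_image('wrist');cv2.imwrite('pics/w1.png',im)
for P in([.475,.014,.25],[.513,.0217,.25],[.568,.032,.25]):print(proj(c,P).round(0))
E
```

```text
t: 3.0
ee_pos: [0.5121, 0.024, 0.3087]
orientation: [-0.01, 0.996, 0.093, -0.014]
ft_force: [-0.1, 0.4, -0.5]
finger_gap: 0.0873
t 3.0 pos [0.5121 0.024  0.3087] yaw 0.1858 zax [-0.03   0.018 -0.999] rows [ 0.02  0.08 -0.05] F [-0.08  0.41 -0.53]
[282. 266.]
[282. 221.]
[282. 147.]
```

View pics/w1.png

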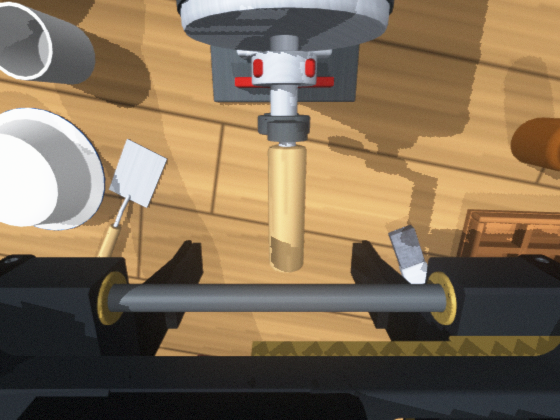

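The handle runs straight up the wrist image, from tip (287,266) to root (287,150). It is parallel to the tool x axis and centred between the jaws to about 4 mm, so I'll descend and grip.

```bash
python3 -m handwheel '[[0.1,0.1,0.8,0],[0.1,0.1,0.8,0],[0,0,0.8,0],[0,0,0.7,0],[0,0,0,0]]'; python3 go.py 0.513 0.018 0.231
python3 -m handwheel '[[0,0,0,0],[0,0,0,0],[0,0,0,0],[0,0,0,0],[0,0,0,0]]' 255 45
python3 -m handwheel '[[0,0,0,0],[0,0,0,0],[0,0,0,0],[0,0,0,0],[0,0,0,0]]'; python3 go.py 0.513 0.018 0.231
```

```text
t: 3.55
ee_pos: [0.5129, 0.0118, 0.2258]
orientation: [-0.009, 0.996, 0.089, -0.016]
ft_force: [-0.8, -0.3, 0.2]
finger_gap: 0.087
t 3.55 pos [0.5129 0.0118 0.2258] yaw 0.178 zax [-0.034  0.014 -0.999] rows [ 0.04 -0.25 -0.21] F [-0.83 -0.26  0.2 ]
t: 4.05
ee_pos: [0.5136, 0.0095, 0.2286]
orientation: [-0.008, 0.996, 0.087, -0.015]
ft_force: [0.1, 0.2, 0.1]
finger_gap: 0.055
t: 4.55
ee_pos: [0.5131, 0.0136, 0.2291]
orientation: [-0.01, 0.996, 0.09, -0.015]
ft_force: [0.5, -1.6, -0.5]
finger_gap: 0.0266
t 4.55 pos [0.5131 0.0136 0.2291] yaw 0.1797 zax [-0.031  0.017 -0.999] rows [ 0.02 -0.17 -0.07] F [ 0.46 -1.61 -0.51]
```

```bash
cat > m.py <<'E'
# log state; print q, tangential/radial force; with arg deg: suggest rows
import sys,json,os
from h import *
C=np.array([0.578,0.034,0.18]);Y=0.188
if os.path.exists('centre.json'): C=np.array(json.load(open('centre.json')))
s=robot.state();o=s['orientation'];M=R.from_quat([o[1],o[2],o[3],o[0]]);A=M.as_matrix()
g=np.array(s['ee_pos'])-robot.grasp_offset*A[:,2]
yh=np.array([-np.sin(Y),np.cos(Y),0]);r=g-C;a,b=-r@yh,r[2];q=np.arctan2(a,b)
F=np.array(s['ft_force']);tg=-yh*np.cos(q)-np.array([0,0,1])*np.sin(q);rd=-yh*np.sin(q)+np.array([0,0,1])*np.cos(q)
print(f"t {s['t']:.2f} q {np.degrees(q):.1f} r {np.hypot(a,b)*1e3:.1f} x {r@[np.cos(Y),np.sin(Y),0]*1e3:.1f} Ft {F@tg:.1f} Fr {F@rd:.1f} tilt {np.degrees(np.arccos(-A[2,2])):.1f} yaw {np.arctan2(A[1,0],A[0,0]):.3f} gap {s['finger_gap']*1e3:.1f}")
open('log.jsonl','a').write(json.dumps(dict(t=s['t'],g=g.tolist(),F=F.tolist(),v=np.abs(s['joint_vel']).max(),m=np.array(s['moment']).tolist()))+'\n')
if len(sys.argv)>1:
    d=np.radians(float(sys.argv[1]));n=int(sys.argv[2]);p=np.array([a,b])
    for k in range(n):
        p2=0.07*np.array([np.sin(q+d*(k+1)),np.cos(q+d*(k+1))]);w=-yh*(p2-p)[0]+np.array([0,0,1])*(p2-p)[1]
        print((M.inv().apply(w)/0.025).round(2).tolist(),end=' ');p=0.07*np.array([np.sin(q+d*(k+1)),np.cos(q+d*(k+1))])
    print()
E
python3 m.py 10 4
python3 -m handwheel '[[0,0.45,0.05,0]]' >/dev/null;python3 m.py
python3 -m handwheel '[[0,0.45,0.1,0]]' >/dev/null;python3 m.py
python3 -m handwheel '[[0,0.45,0.2,0]]' >/dev/null;python3 m.py 10 4
```

```text
t 4.55 q 7.0 r 68.3 x -67.0 Ft 1.7 Fr -0.3 tilt 2.1 yaw 0.180 gap 26.6
[0.0, 0.49, 0.02] [0.01, 0.46, 0.17] [0.01, 0.42, 0.25] [0.01, 0.37, 0.32] 
t 4.65 q 14.1 r 68.7 x -67.0 Ft -5.3 Fr -3.7 tilt 2.1 yaw 0.183 gap 26.7
t 4.75 q 22.9 r 69.0 x -67.0 Ft -4.3 Fr -7.1 tilt 2.2 yaw 0.185 gap 26.6
t 4.85 q 32.3 r 69.1 x -67.0 Ft -3.6 Fr -2.4 tilt 2.3 yaw 0.187 gap 26.7
[0.01, 0.41, 0.25] [0.01, 0.34, 0.35] [0.01, 0.28, 0.4] [0.01, 0.2, 0.44]
```

Tracks well. Continuing the turn, one row per reading.

```bash
python3 -m handwheel '[[0,0.41,0.25,0]]' >/dev/null;python3 m.py
python3 -m handwheel '[[0,0.35,0.34,0]]' >/dev/null;python3 m.py
python3 -m handwheel '[[0,0.28,0.4,0]]' >/dev/null;python3 m.py
python3 -m handwheel '[[0,0.21,0.45,0]]' >/dev/null;python3 m.py
python3 -m handwheel '[[0,0.14,0.47,0]]' >/dev/null;python3 m.py
python3 -m handwheel '[[0,0.06,0.49,0]]' >/dev/null;python3 m.py
python3 -m handwheel '[[0,-0.02,0.49,0]]' >/dev/null;python3 m.py 10 6
```

```text
t 4.95 q 42.2 r 69.6 x -67.0 Ft -1.2 Fr -6.8 tilt 2.3 yaw 0.187 gap 26.3
t 5.05 q 52.4 r 69.9 x -67.0 Ft -2.2 Fr -4.4 tilt 2.3 yaw 0.188 gap 26.5
t 5.15 q 63.0 r 70.3 x -67.1 Ft -0.7 Fr -5.1 tilt 2.3 yaw 0.187 gap 26.8
t 5.25 q 73.8 r 70.8 x -67.1 Ft -1.6 Fr -7.1 tilt 2.3 yaw 0.187 gap 26.6
t 5.35 q 84.4 r 71.3 x -67.1 Ft -1.0 Fr -8.9 tilt 2.3 yaw 0.187 gap 26.6
t 5.45 q 95.1 r 71.6 x -67.1 Ft -1.0 Fr -9.8 tilt 2.3 yaw 0.188 gap 26.8
t 5.55 q 105.7 r 72.1 x -67.1 Ft -0.5 Fr -11.3 tilt 2.4 yaw 0.189 gap 26.6
[0.01, -0.24, 0.44] [0.01, -0.23, 0.43] [0.01, -0.31, 0.38] [0.01, -0.37, 0.32] [0.01, -0.42, 0.25] [0.0, -0.45, 0.18]
```

```bash
python3 -m handwheel '[[0,-0.15,0.46,0]]' >/dev/null;python3 m.py
python3 -m handwheel '[[0,-0.22,0.42,0]]' >/dev/null;python3 m.py
python3 -m handwheel '[[0,-0.3,0.37,0]]' >/dev/null;python3 m.py
python3 -m handwheel '[[0,-0.37,0.31,0]]' >/dev/null;python3 m.py
python3 -m handwheel '[[0,-0.42,0.24,0]]' >/dev/null;python3 m.py
python3 -m handwheel '[[0,-0.46,0.16,0]]' >/dev/null;python3 m.py
python3 -m handwheel '[[0,-0.48,0.08,0]]' >/dev/null;python3 m.py 10 6
cat > fit.py <<'E'
import json
from h import *
from scipy.optimize import least_squares as L
Y=0.188;D=[json.loads(l) for l in open('log.jsonl')];g=np.array([d['g'] for d in D]);yh=np.array([-np.sin(Y),np.cos(Y),0])
a,b=-g@yh,g[:,2]
f=L(lambda p:np.hypot(a-p[0],b-p[1])-p[2],[a.mean(),b.mean(),.07]);print('centre -yh',f.x,'rms',np.sqrt((f.fun**2).mean()))
C=np.array([.578,.034,f.x[1]]);C[:2]+=(-f.x[0]-C@yh)*yh[:2];print(C)
json.dump(C.tolist(),open('centre.json','w'))
E
python3 fit.py
```

```text
t 5.65 q 116.1 r 72.1 x -67.0 Ft -1.4 Fr -7.2 tilt 2.4 yaw 0.189 gap 26.3
t 5.75 q 126.1 r 72.4 x -67.0 Ft -2.4 Fr -9.4 tilt 2.4 yaw 0.189 gap 26.5
t 5.85 q 135.9 r 72.6 x -67.0 Ft -2.6 Fr -11.5 tilt 2.4 yaw 0.189 gap 26.5
t 5.95 q 145.5 r 72.6 x -67.0 Ft -3.9 Fr -11.1 tilt 2.4 yaw 0.188 gap 26.3
t 6.05 q 154.7 r 72.6 x -66.9 Ft -5.1 Fr -10.9 tilt 2.3 yaw 0.188 gap 26.6
t 6.15 q 163.4 r 72.4 x -66.9 Ft -5.2 Fr -8.0 tilt 2.2 yaw 0.186 gap 26.6
t 6.25 q 171.6 r 72.1 x -67.0 Ft -6.0 Fr -3.4 tilt 2.0 yaw 0.185 gap 26.5
[-0.0, -0.5, -0.04] [-0.0, -0.49, -0.04] [-0.0, -0.47, -0.13] [-0.01, -0.44, -0.21] [-0.01, -0.4, -0.28] [-0.01, -0.35, -0.34] 
centre -yh [0.07593258 0.17804191 0.07017978] rms 9.436584367195494e-05
[0.57824455 0.03271459 0.17804191]
```

Circle fit: radius 70.2 mm, rms 0.1 mm, which agrees with the given 70 mm. Continuing.

```bash
python3 -m handwheel '[[0,-0.5,0,0]]' >/dev/null;python3 m.py
python3 -m handwheel '[[0,-0.5,-0.06,0]]' >/dev/null;python3 m.py
python3 -m handwheel '[[0,-0.48,-0.15,0]]' >/dev/null;python3 m.py
python3 -m handwheel '[[0,-0.45,-0.22,0]]' >/dev/null;python3 m.py
python3 -m handwheel '[[0,-0.4,-0.3,0]]' >/dev/null;python3 m.py
python3 -m handwheel '[[0,-0.35,-0.37,0]]' >/dev/null;python3 m.py
python3 -m handwheel '[[0,-0.28,-0.43,0]]' >/dev/null;python3 m.py 10 6
```

```text
t 6.35 q -179.2 r 69.7 x -67.0 Ft -7.3 Fr 4.3 tilt 1.9 yaw 0.182 gap 27.0
t 6.45 q -170.8 r 69.7 x -67.0 Ft -6.5 Fr 4.0 tilt 1.8 yaw 0.180 gap 26.7
t 6.55 q -162.5 r 69.5 x -67.0 Ft -8.6 Fr 11.2 tilt 1.7 yaw 0.179 gap 26.4
t 6.65 q -153.8 r 69.4 x -67.0 Ft -8.7 Fr 13.8 tilt 1.6 yaw 0.177 gap 26.3
t 6.75 q -144.8 r 69.4 x -67.1 Ft -10.2 Fr 15.8 tilt 1.6 yaw 0.177 gap 26.6
t 6.85 q -135.4 r 69.5 x -67.1 Ft -10.5 Fr 14.0 tilt 1.7 yaw 0.177 gap 26.4
t 6.95 q -125.8 r 69.6 x -67.0 Ft -10.9 Fr 13.7 tilt 1.8 yaw 0.178 gap 26.3
[-0.01, -0.27, -0.4] [-0.01, -0.18, -0.45] [-0.01, -0.1, -0.48] [-0.01, -0.02, -0.49] [-0.01, 0.07, -0.48] [-0.01, 0.15, -0.46]
```

```bash
python3 -m handwheel '[[0,-0.26,-0.43,0]]' >/dev/null;python3 m.py
python3 -m handwheel '[[0,-0.18,-0.48,0]]' >/dev/null;python3 m.py
python3 -m handwheel '[[0,-0.09,-0.5,0]]' >/dev/null;python3 m.py
python3 -m handwheel '[[0,-0.01,-0.51,0]]' >/dev/null;python3 m.py
python3 -m handwheel '[[0,0.07,-0.5,0]]' >/dev/null;python3 m.py
python3 -m handwheel '[[0,0.15,-0.48,0]]' >/dev/null;python3 m.py
python3 -m handwheel '[[0,0.22,-0.45,0]]' >/dev/null;python3 m.py
python3 -m handwheel '[[0,0.29,-0.4,0]]' >/dev/null;python3 m.py 10 6
```

```text
t 7.05 q -116.7 r 70.2 x -67.0 Ft -10.5 Fr 1.4 tilt 1.8 yaw 0.178 gap 27.0
t 7.15 q -107.6 r 70.1 x -67.0 Ft -10.6 Fr 4.3 tilt 1.8 yaw 0.179 gap 26.8
t 7.25 q -98.4 r 70.0 x -67.0 Ft -12.5 Fr 6.1 tilt 1.9 yaw 0.180 gap 26.9
t 7.35 q -89.2 r 70.1 x -67.0 Ft -11.4 Fr 4.4 tilt 2.0 yaw 0.181 gap 26.5
t 7.45 q -80.1 r 70.2 x -67.0 Ft -11.9 Fr 3.2 tilt 2.1 yaw 0.182 gap 26.8
t 7.55 q -71.2 r 70.2 x -67.0 Ft -11.4 Fr 3.3 tilt 2.2 yaw 0.184 gap 26.7
t 7.65 q -62.5 r 70.2 x -67.0 Ft -11.4 Fr 2.5 tilt 2.4 yaw 0.186 gap 26.7
t 7.75 q -54.0 r 70.1 x -67.0 Ft -11.6 Fr 3.2 tilt 2.5 yaw 0.188 gap 27.0
[-0.01, 0.31, -0.38] [-0.01, 0.37, -0.32] [-0.01, 0.42, -0.25] [-0.0, 0.46, -0.17] [-0.0, 0.48, -0.09] [0.0, 0.49, -0.01]
```

```bash
python3 -m handwheel '[[0,0.33,-0.38,0]]' >/dev/null;python3 m.py
python3 -m handwheel '[[0,0.39,-0.33,0]]' >/dev/null;python3 m.py
python3 -m handwheel '[[0,0.44,-0.26,0]]' >/dev/null;python3 m.py
python3 -m handwheel '[[0,0.48,-0.19,0]]' >/dev/null;python3 m.py
python3 -m handwheel '[[0,0.5,-0.11,0]]' >/dev/null;python3 m.py
python3 -m handwheel '[[0,0.51,-0.03,0]]' >/dev/null;python3 m.py
python3 -m handwheel '[[0,0.51,0.05,0]]' >/dev/null;python3 m.py
python3 -m handwheel '[[0,0.49,0.13,0]]' >/dev/null;python3 m.py
python3 -m handwheel '[[0,0.46,0.2,0]]' >/dev/null;python3 m.py 10 6
cat > ff.py <<'E'
import json,sys
from h import *
Y=.188;C=np.array(json.load(open('centre.json')));yh=np.array([-np.sin(Y),np.cos(Y),0]);z=np.array([0,0,1])
D=[json.loads(l) for l in open('log.jsonl')];t=np.array([d['t'] for d in D])
g=np.array([d['g'] for d in D])-C;F=np.array([d['F'] for d in D]);q=np.unwrap(np.arctan2(-g@yh,g[:,2]))
Ft=np.array([f@(-yh*np.cos(a)-z*np.sin(a)) for f,a in zip(F,q)])
v=np.gradient(q,t);print('q range',np.degrees([q.min(),q.max()]).round(1),'start',np.degrees(q[0]).round(1))
def fit(k,name):
    # Fcrank=-Ft = drag*dir + W sin(q-qH), qH = crank angle with heavy side down; + const world-force bias ignored
    A=np.c_[np.sign(v[k]),np.sin(q[k]),-np.cos(q[k])];x,*_=np.linalg.lstsq(A,-Ft[k],rcond=None)
    e=-Ft[k]-A@x;print(name,k.sum(),'drag %.2f W %.2f qH %.1f deg rms %.2f'%(x[0],np.hypot(*x[1:]),np.degrees(np.arctan2(x[2],x[1])),e.std()))
    return x
k=np.abs(v)>.8
fit(k&(v>0),'fwd')
if (k&(v<0)).sum()>5: fit(k&(v<0),'back');fit(k,'all')
E
python3 ff.py
```

```text
t 7.85 q -45.5 r 70.3 x -67.0 Ft -9.6 Fr -0.5 tilt 2.7 yaw 0.191 gap 26.8
t 7.95 q -36.7 r 70.2 x -67.0 Ft -10.4 Fr 1.4 tilt 2.8 yaw 0.193 gap 26.4
t 8.05 q -28.1 r 70.0 x -66.9 Ft -9.7 Fr 4.1 tilt 3.0 yaw 0.196 gap 26.4
t 8.15 q -19.4 r 69.8 x -66.9 Ft -9.1 Fr 8.5 tilt 3.2 yaw 0.198 gap 26.7
t 8.25 q -10.6 r 69.6 x -66.9 Ft -7.6 Fr 12.2 tilt 3.3 yaw 0.201 gap 26.6
t 8.35 q -1.5 r 69.5 x -66.9 Ft -6.9 Fr 14.0 tilt 3.4 yaw 0.202 gap 26.6
t 8.45 q 8.4 r 69.5 x -66.9 Ft -6.8 Fr 12.2 tilt 3.5 yaw 0.203 gap 26.7
t 8.55 q 19.0 r 69.7 x -67.0 Ft -5.9 Fr 8.5 tilt 3.4 yaw 0.203 gap 26.6
t 8.65 q 29.7 r 70.1 x -67.0 Ft -3.2 Fr -0.5 tilt 3.4 yaw 0.202 gap 27.0
[0.0, 0.41, 0.26] [0.01, 0.36, 0.33] [0.01, 0.3, 0.38] [0.01, 0.23, 0.43] [0.01, 0.15, 0.46] [0.02, 0.07, 0.48] 
q range [  5.7 389.7] start 5.7
fwd 42 drag 6.41 W 5.45 qH 176.9 deg rms 1.30
```

Forward fit: drag 6.4 N (expected 6.4), weight 5.45 N (expected 4.8–6.3), heavy side down at q ≈ 177°. I'll crank back a full turn for a check in the other direction.

```bash
python3 -m handwheel '[[0,0,0,0],[0,0,0,0]]' >/dev/null;python3 m.py -10 5
python3 -m handwheel '[[0,-0.44,-0.2,0]]' >/dev/null;python3 m.py
python3 -m handwheel '[[0,-0.48,-0.14,0]]' >/dev/null;python3 m.py
python3 -m handwheel '[[0,-0.5,-0.05,0]]' >/dev/null;python3 m.py
python3 -m handwheel '[[0,-0.5,0.03,0]]' >/dev/null;python3 m.py
python3 -m handwheel '[[0,-0.49,0.11,0]]' >/dev/null;python3 m.py
python3 -m handwheel '[[0,-0.47,0.18,0]]' >/dev/null;python3 m.py -10 8
```

```text
t 8.85 q 32.1 r 70.0 x -67.0 Ft -4.5 Fr 1.2 tilt 3.3 yaw 0.198 gap 26.8
[-0.0, -0.44, -0.2] [-0.0, -0.47, -0.12] [0.0, -0.49, -0.04] [0.01, -0.49, 0.05] [0.01, -0.47, 0.13] 
t 8.95 q 24.8 r 70.2 x -67.1 Ft 9.2 Fr -1.6 tilt 3.2 yaw 0.194 gap 26.7
t 9.05 q 15.8 r 70.2 x -67.0 Ft 7.7 Fr -2.5 tilt 3.1 yaw 0.192 gap 26.8
t 9.15 q 7.0 r 70.1 x -67.0 Ft 7.9 Fr 2.1 tilt 2.9 yaw 0.189 gap 26.8
t 9.25 q -2.1 r 70.0 x -67.0 Ft 6.8 Fr 3.7 tilt 2.8 yaw 0.187 gap 26.9
t 9.35 q -11.6 r 70.0 x -67.0 Ft 5.9 Fr 4.2 tilt 2.6 yaw 0.186 gap 26.9
t 9.45 q -21.3 r 70.2 x -67.0 Ft 3.5 Fr 1.0 tilt 2.5 yaw 0.185 gap 26.7
[0.01, -0.43, 0.24] [0.01, -0.38, 0.3] [0.01, -0.33, 0.36] [0.01, -0.26, 0.41] [0.01, -0.18, 0.45] [0.01, -0.1, 0.48] [0.02, -0.02, 0.49] [0.02, 0.07, 0.48]
```

```bash
python3 -m handwheel '[[0,-0.43,0.24,0]]' >/dev/null;python3 m.py
python3 -m handwheel '[[0,-0.38,0.3,0]]' >/dev/null;python3 m.py
python3 -m handwheel '[[0,-0.32,0.37,0]]' >/dev/null;python3 m.py
python3 -m handwheel '[[0,-0.25,0.42,0]]' >/dev/null;python3 m.py
python3 -m handwheel '[[0,-0.17,0.45,0]]' >/dev/null;python3 m.py
python3 -m handwheel '[[0,-0.08,0.48,0]]' >/dev/null;python3 m.py
python3 -m handwheel '[[0,0,0.48,0]]' >/dev/null;python3 m.py
python3 -m handwheel '[[0,0.08,0.48,0]]' >/dev/null;python3 m.py
python3 -m handwheel '[[0,0.17,0.46,0]]' >/dev/null;python3 m.py
python3 -m handwheel '[[0,0.25,0.42,0]]' >/dev/null;python3 m.py -10 8
```

```text
t 9.55 q -31.2 r 70.4 x -67.0 Ft 3.8 Fr -3.3 tilt 2.4 yaw 0.184 gap 26.9
t 9.65 q -41.4 r 70.5 x -67.0 Ft 2.2 Fr -3.9 tilt 2.3 yaw 0.184 gap 26.8
t 9.75 q -52.0 r 70.5 x -67.0 Ft 1.5 Fr -4.3 tilt 2.3 yaw 0.185 gap 26.6
t 9.85 q -62.8 r 70.5 x -67.0 Ft 2.5 Fr -5.1 tilt 2.2 yaw 0.185 gap 26.5
t 9.95 q -73.4 r 70.6 x -67.0 Ft 2.1 Fr -7.3 tilt 2.2 yaw 0.185 gap 26.5
t 10.05 q -84.1 r 70.6 x -67.0 Ft 1.0 Fr -7.1 tilt 2.1 yaw 0.185 gap 26.3
t 10.15 q -94.7 r 70.6 x -67.0 Ft 1.3 Fr -8.7 tilt 2.1 yaw 0.185 gap 26.7
t 10.25 q -105.4 r 70.7 x -66.9 Ft 1.7 Fr -10.0 tilt 2.0 yaw 0.185 gap 26.8
t 10.35 q -116.2 r 70.7 x -66.9 Ft 2.8 Fr -11.4 tilt 1.9 yaw 0.184 gap 26.5
t 10.45 q -126.9 r 70.7 x -66.9 Ft 2.6 Fr -13.5 tilt 1.8 yaw 0.184 gap 26.6
[0.01, 0.36, 0.34] [0.01, 0.39, 0.29] [0.01, 0.44, 0.22] [0.01, 0.47, 0.14] [0.0, 0.48, 0.06] [0.0, 0.49, -0.03] [-0.0, 0.48, -0.11] [-0.0, 0.45, -0.19]
```

```bash
python3 -m handwheel '[[0,0.35,0.33,0]]' >/dev/null;python3 m.py
python3 -m handwheel '[[0,0.41,0.26,0]]' >/dev/null;python3 m.py
python3 -m handwheel '[[0,0.45,0.19,0]]' >/dev/null;python3 m.py
python3 -m handwheel '[[0,0.48,0.1,0]]' >/dev/null;python3 m.py
python3 -m handwheel '[[0,0.49,0.01,0]]' >/dev/null;python3 m.py
python3 -m handwheel '[[0,0.49,-0.07,0]]' >/dev/null;python3 m.py
python3 -m handwheel '[[0,0.48,-0.15,0]]' >/dev/null;python3 m.py
python3 -m handwheel '[[0,0.45,-0.22,0]]' >/dev/null;python3 m.py
python3 -m handwheel '[[0,0.4,-0.3,0]]' >/dev/null;python3 m.py
python3 -m handwheel '[[0,0.34,-0.36,0]]' >/dev/null;python3 m.py -10 8;python3 ff.py
```

```text
t 10.55 q -137.1 r 70.4 x -66.9 Ft 4.8 Fr -7.5 tilt 1.8 yaw 0.184 gap 26.5
t 10.65 q -146.7 r 70.4 x -67.0 Ft 4.0 Fr -8.0 tilt 1.8 yaw 0.184 gap 26.4
t 10.75 q -156.0 r 70.4 x -66.9 Ft 4.7 Fr -8.7 tilt 1.9 yaw 0.185 gap 26.8
t 10.85 q -164.8 r 70.2 x -67.0 Ft 5.9 Fr -5.2 tilt 2.0 yaw 0.187 gap 26.6
t 10.95 q -173.0 r 69.7 x -67.0 Ft 5.4 Fr 4.6 tilt 2.1 yaw 0.189 gap 26.8
t 11.05 q 179.0 r 69.3 x -67.0 Ft 7.4 Fr 12.3 tilt 2.3 yaw 0.191 gap 26.3
t 11.15 q 171.0 r 69.0 x -67.1 Ft 7.9 Fr 19.4 tilt 2.5 yaw 0.193 gap 26.4
t 11.25 q 162.8 r 68.8 x -67.2 Ft 8.0 Fr 22.6 tilt 2.7 yaw 0.195 gap 26.5
t 11.35 q 154.3 r 68.6 x -67.2 Ft 9.1 Fr 27.7 tilt 2.9 yaw 0.196 gap 26.7
t 11.45 q 145.4 r 68.6 x -67.2 Ft 9.7 Fr 26.4 tilt 3.0 yaw 0.195 gap 26.5
[-0.01, 0.4, -0.28] [-0.01, 0.3, -0.39] [-0.01, 0.23, -0.43] [-0.01, 0.15, -0.46] [-0.01, 0.07, -0.48] [-0.01, -0.02, -0.49] [-0.01, -0.1, -0.48] [-0.01, -0.18, -0.45] 
q range [  5.7 392.1] start 5.7
fwd 42 drag 6.41 W 5.45 qH 176.9 deg rms 1.30
back 26 drag 6.74 W 5.24 qH -177.3 deg rms 0.60
all 68 drag 6.54 W 5.32 qH 179.2 deg rms 1.11
```

```bash
python3 -m handwheel '[[0,0.39,-0.27,0]]' >/dev/null;python3 m.py
python3 -m handwheel '[[0,0.31,-0.38,0]]' >/dev/null;python3 m.py
python3 -m handwheel '[[0,0.24,-0.43,0]]' >/dev/null;python3 m.py
python3 -m handwheel '[[0,0.17,-0.47,0]]' >/dev/null;python3 m.py
python3 -m handwheel '[[0,0.09,-0.49,0]]' >/dev/null;python3 m.py
python3 -m handwheel '[[0,0,-0.5,0]]' >/dev/null;python3 m.py
python3 -m handwheel '[[0,-0.08,-0.5,0]]' >/dev/null;python3 m.py -10 8
```

```text
t 11.55 q 137.8 r 70.3 x -67.0 Ft 9.4 Fr -11.5 tilt 3.2 yaw 0.196 gap 26.9
t 11.65 q 130.4 r 69.6 x -67.1 Ft 9.9 Fr 5.5 tilt 3.5 yaw 0.197 gap 26.5
t 11.75 q 122.1 r 69.3 x -67.2 Ft 10.9 Fr 10.6 tilt 3.6 yaw 0.198 gap 26.7
t 11.85 q 113.5 r 69.4 x -67.1 Ft 11.4 Fr 8.7 tilt 3.7 yaw 0.197 gap 27.0
t 11.95 q 104.7 r 69.4 x -67.1 Ft 12.3 Fr 7.8 tilt 3.8 yaw 0.196 gap 26.5
t 12.05 q 95.9 r 69.4 x -67.1 Ft 12.4 Fr 8.7 tilt 3.8 yaw 0.195 gap 26.5
t 12.15 q 87.1 r 69.4 x -67.1 Ft 12.1 Fr 7.1 tilt 3.8 yaw 0.193 gap 26.6
[-0.02, -0.07, -0.48] [-0.02, -0.18, -0.45] [-0.01, -0.25, -0.42] [-0.01, -0.32, -0.37] [-0.01, -0.38, -0.31] [-0.01, -0.43, -0.24] [-0.0, -0.46, -0.16] [-0.0, -0.48, -0.08]
```

```bash
python3 -m handwheel '[[0,-0.1,-0.48,0]]' >/dev/null;python3 m.py
python3 -m handwheel '[[0,-0.18,-0.46,0]]' >/dev/null;python3 m.py
python3 -m handwheel '[[0,-0.26,-0.43,0]]' >/dev/null;python3 m.py
python3 -m handwheel '[[0,-0.33,-0.38,0]]' >/dev/null;python3 m.py
python3 -m handwheel '[[0,-0.39,-0.31,0]]' >/dev/null;python3 m.py
python3 -m handwheel '[[0,-0.44,-0.24,0]]' >/dev/null;python3 m.py
python3 -m handwheel '[[0,0,0,0],[0,0,0,0]]' >/dev/null;python3 m.py 10 9; python3 fit.py;python3 ff.py
```

```text
t 12.25 q 78.6 r 69.8 x -67.1 Ft 12.1 Fr -0.3 tilt 3.9 yaw 0.191 gap 26.7
t 12.35 q 70.0 r 69.7 x -67.1 Ft 11.0 Fr 2.0 tilt 3.9 yaw 0.189 gap 26.7
t 12.45 q 61.4 r 69.7 x -67.1 Ft 12.7 Fr 3.6 tilt 3.9 yaw 0.187 gap 26.5
t 12.55 q 53.0 r 69.7 x -67.1 Ft 11.8 Fr 3.7 tilt 3.9 yaw 0.185 gap 26.6
t 12.65 q 45.0 r 69.6 x -67.1 Ft 9.9 Fr 7.1 tilt 3.8 yaw 0.182 gap 27.0
t 12.75 q 37.2 r 69.4 x -67.1 Ft 10.0 Fr 11.4 tilt 3.6 yaw 0.178 gap 26.7
t 12.95 q 37.0 r 69.7 x -67.0 Ft 2.0 Fr 4.7 tilt 3.5 yaw 0.178 gap 26.6
[0.02, 0.38, 0.3] [0.02, 0.32, 0.37] [0.02, 0.25, 0.42] [0.02, 0.17, 0.46] [0.02, 0.09, 0.48] [0.02, 0.01, 0.49] [0.02, -0.08, 0.48] [0.02, -0.16, 0.46] [0.01, -0.24, 0.43] 
centre -yh [0.07566486 0.1781979  0.06995327] rms 0.00040533854776369805
[0.57819451 0.03297758 0.1781979 ]
q range [  6.  392.4] start 6.0
fwd 42 drag 6.41 W 5.44 qH 177.1 deg rms 1.31
back 39 drag 6.73 W 5.28 qH -178.7 deg rms 0.62
all 81 drag 6.56 W 5.37 qH 178.9 deg rms 1.05
```

```bash
cat >> ff.py <<'E'
b=np.r_[0,np.diff(q)];k2=(np.abs(b)>np.radians(7.5))&(np.abs(np.r_[0,b[:-1]])>np.radians(6))
print('--clean');fit(k2&(b>0),'fwd');fit(k2&(b<0),'back');x=fit(k2,'all')
e=-Ft-(np.sign(b)*x[0]+x[1]*np.sin(q)-x[2]*np.cos(q))
A=np.c_[np.sign(b),np.sin(q),-np.cos(q),np.array([f@(-yh*np.sin(a)+z*np.cos(a)) for f,a in zip(F,q)])][k2];y=np.linalg.lstsq(A,-Ft[k2],rcond=None)[0];print('with Fr term',y.round(3),np.degrees(np.arctan2(y[2],y[1])))
print(np.c_[np.degrees(q),e][k2].round(1)[:40].tolist())
E
python3 ff.py
```

```text
q range [  6.  392.4] start 6.0
fwd 42 drag 6.41 W 5.44 qH 177.1 deg rms 1.31
back 39 drag 6.73 W 5.28 qH -178.7 deg rms 0.62
all 81 drag 6.56 W 5.37 qH 178.9 deg rms 1.05
--clean
fwd 40 drag 6.58 W 5.40 qH -179.6 deg rms 0.62
back 37 drag 6.75 W 5.31 qH -178.2 deg rms 0.62
all 77 drag 6.66 W 5.36 qH -178.9 deg rms 0.62
with Fr term [ 6.66  -5.358 -0.103  0.007] -178.89424528071763
[[21.5, -0.4], [30.8, -0.3], [40.5, -1.8], [50.8, -0.2], [61.3, -1.1], [72.1, 0.2], [82.9, -0.1], [93.7, -0.1], [104.5, -0.7], [115.1, -0.2], [125.4, 0.3], [135.5, -0.1], [145.4, 0.4], [154.9, 0.8], [163.8, 0.1], [172.2, 0.2], [180.6, 0.7], [188.9, -0.9], [197.3, 0.4], [206.0, -0.3], [214.9, 0.5], [224.3, 0.1], [234.0, -0.1], [243.1, -0.9], [252.2, -1.2], [261.4, 0.6], [270.7, -0.6], [279.8, -0.1], [288.7, -0.4], [297.5, -0.0], [306.0, 0.6], [314.6, -0.9], [323.4, 0.5], [332.1, 0.4], [340.8, 0.6], [349.6, -0.1], [358.7, 0.1], [368.7, 0.9], [379.2, 0.9], [390.0, -0.8]]
```

Clean fits agree: 180.4° forward, 181.8° back, so heavy side down at q ≈ 181°. Moving there.

```bash
python3 -m handwheel '[[0,0.4,0.3,0]]' >/dev/null
python3 -m handwheel '[[0,0.35,0.35,0]]' >/dev/null
python3 -m handwheel '[[0,0.27,0.41,0]]' >/dev/null;python3 m.py
python3 -m handwheel '[[0,0.2,0.45,0]]' >/dev/null
python3 -m handwheel '[[0,0.12,0.48,0]]' >/dev/null
python3 -m handwheel '[[0,0.04,0.49,0]]' >/dev/null;python3 m.py 10 6
```

```text
t 13.25 q 66.7 r 70.0 x -67.1 Ft -1.3 Fr -1.5 tilt 3.5 yaw 0.182 gap 26.4
t 13.55 q 99.8 r 70.3 x -67.1 Ft -1.3 Fr -8.7 tilt 3.6 yaw 0.184 gap 26.8
[0.02, -0.11, 0.48] [0.02, -0.18, 0.45] [0.01, -0.26, 0.41] [0.01, -0.33, 0.36] [0.01, -0.38, 0.3] [0.01, -0.43, 0.23]
```

```bash
python3 -m handwheel '[[0,-0.11,0.47,0]]' >/dev/null
python3 -m handwheel '[[0,-0.19,0.43,0]]' >/dev/null
python3 -m handwheel '[[0,-0.27,0.39,0]]' >/dev/null;python3 m.py
python3 -m handwheel '[[0,-0.34,0.33,0]]' >/dev/null
python3 -m handwheel '[[0,-0.4,0.26,0]]' >/dev/null
python3 -m handwheel '[[0,-0.44,0.18,0]]' >/dev/null;python3 m.py 5 5
```

```text
t 13.85 q 132.0 r 70.2 x -67.1 Ft -3.7 Fr -5.1 tilt 3.6 yaw 0.184 gap 26.9
t 14.15 q 162.1 r 70.1 x -67.0 Ft -5.3 Fr -1.0 tilt 3.5 yaw 0.182 gap 26.8
[0.0, -0.23, 0.07] [0.0, -0.24, 0.06] [-0.0, -0.24, 0.04] [-0.0, -0.24, 0.01] [-0.0, -0.24, -0.01]
```

```bash
python3 -m handwheel '[[0,-0.25,0.07,0],[0,-0.25,0.05,0]]' >/dev/null;python3 m.py
python3 -m handwheel '[[0,-0.25,0.03,0]]' >/dev/null;python3 m.py
python3 -m handwheel '[[0,0,0,0],[0,0,0,0],[0,0,0,0]]' >/dev/null;python3 m.py 3 1
```

```text
t 14.35 q 172.5 r 70.3 x -67.0 Ft -7.2 Fr -5.1 tilt 3.3 yaw 0.182 gap 26.6
t 14.45 q 177.0 r 70.2 x -67.0 Ft -5.8 Fr -5.9 tilt 3.2 yaw 0.181 gap 26.5
t 14.75 q 177.7 r 70.2 x -67.0 Ft -0.5 Fr -4.6 tilt 3.1 yaw 0.183 gap 26.8
[-0.0, -0.15, 0.0]
```

```bash
python3 -m handwheel '[[0,-0.1,0,0],[0,-0.1,0,0],[0,0,0,0],[0,0,0,0],[0,0,0,0]]' >/dev/null;python3 m.py 2 1
```

```text
t 15.25 q 179.3 r 70.2 x -67.0 Ft -0.7 Fr -3.6 tilt 2.9 yaw 0.179 gap 26.7
[-0.0, -0.1, -0.0]
```

```bash
python3 -m handwheel '[[0,-0.13,0,0],[0,-0.05,0,0],[0,0,0,0],[0,0,0,0],[0,0,0,0]]' >/dev/null;python3 m.py
python3 -m handwheel '[[0,0,0,0],[0,0,0,0],[0,0,0,0],[0,0,0,0],[0,0,0,0]]' >/dev/null;python3 m.py
python3 -m handwheel '[[0,0,0,0],[0,0,0,0],[0,0,0,0],[0,0,0,0],[0,0,0,0]]' >/dev/null;python3 m.py
python3 - <<'E'
from h import *
a,b=robot.get_image('scene'),robot.get_image('side')
cv2.imwrite('pics/end.png',cv2.resize(np.hstack([a,b]),(800,300)))
E
```

```text
t 15.75 q -179.0 r 70.2 x -67.0 Ft -1.7 Fr -4.4 tilt 2.8 yaw 0.178 gap 26.8
t 16.25 q -179.0 r 70.2 x -67.0 Ft -1.0 Fr -4.5 tilt 2.8 yaw 0.178 gap 26.6
t 16.75 q -179.0 r 70.2 x -67.0 Ft -1.4 Fr -2.5 tilt 2.8 yaw 0.178 gap 26.5
```

View pics/end.png

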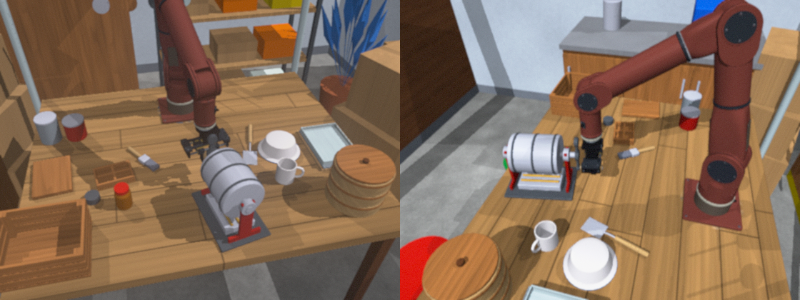

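The final view shows the hatch out of sight, so it is underneath. The gripper holds the handle at its lowest point, and the basin, mug, brush, jar, mould and the rest are where they were. The drum sits still at q = 181°, with the push well below the drag.

```bash
python3 -c "
from cell import robot
print(robot.finish_job())"
```

```text
the job is handed in; nothing more can be done
None
```

I cranked the drum more than a full turn clockwise, found its heavy side, turned it straight down and handed the job in with the handle still gripped, at about 17 s of the 64 s allowed.

- **Cranking:** I took the handle from above at its grip point and turned it from q ≈ 6° to 392°, then back to 37°. The handle's circle fitted at 70 mm radius, as given.
- **Finding the heavy side:** The force fits gave a drag of about 6.6 N and a weight pull of about 5.4 N, both in line with the task. They put the heavy side down at q ≈ 180.4° going forward and 181.8° going back. My first forward fit gave 177° because it included a standstill reading and the start-up reading, so I dropped those.
- **Last checks:** The drum held at q = 181.0° over three readings 0.5 s apart. The push along the circle was only 1–2 N, well under the drag, and the fingers were closed on the handle (gap 26.6 mm).
- **Slightly off:** The tool had drifted to about 3° of tilt, and the sideways force on the handle peaked near 28 N during the backward turn. The finger gap read 1.4 mm under the sleeve's 28 mm. None of these affected the result.
- **Other things on the table:** By eye, in the final scene and side pictures, they were all where they started.

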